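# Square a door-sign blank in its jig and hold the gauge arm at 100

## Robot

A 7-joint arm with a two-finger parallel gripper is mounted at the origin on the work surface. World frame = base frame: x ahead of the robot, y to its left, z up, the work surface at z = 0. Lengths are in m, angles in rad, forces in N, time in s.
With the tool pointing down it reaches from about 0.35 to 0.9 m from the base axis. Payload 19.9 kg.
Tool frame: the origin (TCP) lies on the centre line of the jaws, within the pads' length; the fingertips stand 25 mm ahead of it and the grasp point (between the pads) lies 6 mm ahead of it (robot.tips_ahead is the distance from the TCP to the fingertips, in m); z points along the fingers, y is the line along which they close (so a half turn about z gives the same grasp; the last joint's range is limited). The gripper opens to 85 mm and grips with 20 to 120 N. Pads are 22 mm wide; open, the fingers measure 114 mm over their backs; the gripper's body (76 mm by 85 mm) begins 54 mm behind the grasp point. The pads swing forward as they close: fully open they stand 13 mm farther back than shut.
Start: joints at [1.081, 0.417, -0.01, 1.614, 0.005, 1.111, -0.053], TCP at [0.271, -0.563, 0.256] pointing down, gripper open.
Joint ranges: [-2.81, 2.81], [-0.39, 2.02], [-1.27, 1.25], [0.06, 2.57], [-1.19, 4.33], [0.19, 2], [-2.82, 2.82]. Speed limits (rad/s): [1.89, 1.89, 2.39, 2.39, 3.01, 3.01, 3.01].

## Interface

Orientations are given as a rotation vector (axis times angle).
In Python, from bench import robot, get_image, camera_params gives the robot as it stands.
- The arm moves only by the shell command python3 -m creep 'ROWS' [OPENING]. ROWS is a JSON object of lists of equal length, an entry for each row: "offset": the shift along the tool's x, y, z in units of 0.8 m (1.0 is 0.8 m), a list of three; "delta_rot": the turn, a rotation vector about the tool's x, y, z in units of pi rad (1.0 is pi rad), a list of three. A call has 1 to 8 rows; each row shifts and turns the commanded pose from where the row before left it, along the tool's axes as they then stand; what a row does not reach is not made up. A row lasts 1/12 s, in which the tool goes at most 41.7 mm and 7.16 degrees, less where a joint would pass 70% of its speed; a pose out of reach is approached as far as the arm can. A call with a number of a shift or a turn outside -1 to 1 is refused whole. A call with a gripper value outside its range is refused whole. OPENING is the opening, from -1 (shut) to 1 (fully open), set as the call begins (- or left out, the last holds). The fingers move at their own pace and stop on an object; the grip force is fixed at half the most. Time passes only in rows, so rows that do not move let the fingers close. It gives the time, the measured TCP pose, the force, the opening and the grip force at its end, in the units of the state.
- robot.observe(): the state, without advancing time (a new reading comes with each control period).
- get_image(name): name is "scene" or "side" or "wrist"; returns the picture (400x640x3 uint8, red, green, blue); there is no depth.
- camera_params(name): a dict with "fovy" (degrees; the focal length in pixels is half the picture's height over the tangent of half this angle, whatever the lens; pixels are square), "cx", "cy" (the principal point, pixels), "T" (4x4, takes a point from camera to world coordinates). Camera axes: x right, y down, z forward; pixel columns grow to the right and rows downward; lengths in m; the calibration is good to about 2 mm. A picture is of the moment at which its call begins: read the wrist's pose just before it. camera_params takes no time and is no camera call; for the wrist camera it gives the pose at the moment of the call.
- robot.job_done(): hands the job in; it is judged then, once.
The state is a dict: "time": time; "joint_positions": joint angles; "dq": joint speeds; "joint_efforts": joint torques, N m; "tool_pos": TCP position; "tool_rot": TCP orientation; "wrist_force": force on the tool from outside, world axes, zero at the start; "torque": the same for the moment, N m; "grip_width": opening from 0.0 (shut) to 1.0 (fully open); "gripper_force": force on a finger pad.
Only numpy, scipy, OpenCV 4.12 (cv2) and the standard library are available. Lean on these libraries where they do the work, as an engineer would, in place of code of your own. Each camera call takes 0.05 s, during which the arm holds its last target. There are 200 camera calls.

## Task

Slide the wooden door-sign blank on the jig's bed snugly into the corner of the two fences, so that its far long edge lies along the scale fence and its left end touches the end fence. Then squeeze the upright head of the telescoping gauge arm so that the lock button on its side is pushed in, pull the arm out until its pointer stands at the 100 mm mark of the scale (the second long tick counted from the end fence), and finish while still holding the head there with the button squeezed in. Leave the blank snug in its corner and do not disturb the tape dispenser, mug, stapler and stamp around the jig.

Things in the scene. Friction and masses are not known exactly. Their poses are not given: they have to be found in the camera images.
- jig: Fixed aluminium jig, yaw up to 0.2 rad. Origin on the desk; x away from the robot, y to the robot's left along the scale, z up. Bed plate: x -90..110, y -130..225 mm, its top 10 mm above the desk. Behind the scale fence a grey sleeve, x 76..104, y 92..222 mm, top 48 mm above the desk, carries the gauge arm.
- stop_corner (a point): Where the faces of the two fences meet on the bed's top (jig x 60, y 100, z 10 mm; jig axes). Scale fence: white, face at jig x = 60 mm looking to the robot, 16 mm thick, y -135..100, 16 mm above the bed. End fence: dark steel, face at jig y = 100 mm looking to -y, 10 mm thick, x -45..65, 14 mm above the bed.
- mark_100 (a point): The 100 mm mark at the front edge of the scale fence's top (jig x 60, y 0, z 26 mm). The scale on that top counts from the end fence's face towards the jig's -y: short black ticks every 10 mm, long ticks at 50, 100 and 150 mm.
- blank: Loose brown wooden door-sign blank 70 (x) x 150 (y) x 12 mm, 0.07 to 0.14 kg, flat on the bed. Origin at the centre of its underside. Its +x long edge goes to the scale fence, its +y end to the end fence. Starts 18 to 33 mm (x) and 18 to 37 mm (y) short of home, up to 0.2 rad askew. Home: its centre at jig x 25, y 25 mm.
- blank_corner_left (a point): Lower corner of the blank between its +x edge and +y end (blank x 35, y 75, z 0 mm); belongs in the stop corner.
- blank_corner_right (a point): Lower corner of the blank at the other end of its +x edge (blank x 35, y -75, z 0 mm).
- lock_button (a joint): How far the lock button is pushed in (towards the jig's -x), m: 0 out, 0.005 fully in. When out, a catch in a 6 mm rack locks the arm (up to 3 mm play; do not force it); past 0.002 the arm is free, slides against about 1 N and stays where left. Spring: 4 N to begin, 8 N fully in; it springs out when let go.
- gauge_arm: Telescoping arm: 20 mm square steel tube with an upright black head at its end, 30 (jig x) x 34 (y) x 69 (z) mm. Origin at the centre of the head's underside, 27 mm above the desk, jig x = 90 mm; axes as the jig's. Slides 0.11 m along the jig's -y. On the head's far (+x) side the grey lock button, 24 (y) x 36 (z) mm, 29 to 65 mm above the origin, stands out 7 mm (2 mm when in).
- head_grip (a point): Middle of the grip, 74 mm above the desk, jig x = 92 mm (22 mm below the head's top). Squeeze from above with the fingers closing along the jig's x: one on the button, one on the head's opposite face. Width 37 mm with the button out, 32 mm with it in.
- pointer_tip (a point): Tip of the thin steel pointer that reaches from the head over the scale fence, 46 mm to the jig's -x of the head's axis, 31 mm above the desk; the reading is its distance along y from the end fence's face: 30 mm fully in, 140 mm fully out, 30 to 60 mm at the start.
- tape_dispenser: Bystander: black tape dispenser 150 x 55 x 91 mm to the right of the jig; leave alone. Origin at the centre of its underside.
- mug: Bystander: white mug, 80 mm across, 95 mm high, beyond the jig; leave alone. Origin at the centre of its underside.
- stapler: Bystander: black stapler 140 x 36 x 47 mm beyond the jig; leave alone. Origin at the centre of its underside.
- stamp: Bystander: dark wooden hand stamp, 44 mm across, 85 mm high, left of the jig; leave alone. Origin at the centre of its underside.

How it is judged:
On the way, in this order (a step that is already met when the one before it is completed fails the run):
1. the blank lies snug against both fences (x of blank_corner_left in the frame of stop_corner between -0.003 and 0.003 m and x of blank_corner_right in the frame of stop_corner above -0.003 m and y of blank_corner_left in the frame of stop_corner between -0.003 and 0.003 m and z of blank in the frame of jig below 0.012 m and angle between blank's own z axis and vertical below 0.05 rad), for 0.2 s.
2. the head is squeezed so that the lock button is in, the arm not yet at the mark (value of joint lock_button above 0.003 m and contact force between the fingers and gauge_arm above 3 N and y of pointer_tip in the frame of mark_100 above 0.02 m), for 0.1 s.
At the end, for the whole second after the job is handed in: Fingers hold the head (over 3 N), lock button over 3 mm in; pointer still, within 3 mm of the 100 mm mark; blank flat on the bed, its far edge within 3 mm of the scale fence all along and its left corner within 3 mm of the end fence (all of step 1 and value of joint lock_button above 0.003 m and contact force between the fingers and gauge_arm above 3 N and y of pointer_tip in the frame of mark_100 between -0.003 and 0.003 m and linear speed of gauge_arm below 0.005 m/s and linear speed of blank below 0.01 m/s); the arm keeps its last pose, push and grip.
It fails at once if the tape dispenser is pushed away (more than 30 mm) or tipped (distance of tape_dispenser from where it was at the start of the episode above 0.03 m or angle between tape_dispenser's own z axis and vertical above 0.4 rad).
It fails at once if the mug is pushed away (more than 30 mm) or tipped (distance of mug from where it was at the start of the episode above 0.03 m or angle between mug's own z axis and vertical above 0.4 rad).
It fails at once if the stapler is pushed away (more than 30 mm) or tipped (distance of stapler from where it was at the start of the episode above 0.03 m or angle between stapler's own z axis and vertical above 0.4 rad).
It fails at once if the stamp is pushed away (more than 30 mm) or tipped (distance of stamp from where it was at the start of the episode above 0.03 m or angle between stamp's own z axis and vertical above 0.4 rad).
It also fails if it takes over 64 s, if anything falls off the work surface, if the arm or the gripper's body presses on something with over 40 N, if the wrist force passes 120 N, or if a joint passes its speed limit or range.

## Working session

There is one attempt and no reset: what is moved stays moved. The work goes in short steps, Python scripts to look and compute and a shell command to move; the robot and the scene stay as the last step left them, time stands still between calls to the robot, and variables do not carry over. Pictures are saved under pics/ and viewed, at most 10 in all, crops included, and the job is handed in when it is done.

```bash
mkdir -p pics; ls; python3 - <<'E'
from bench import robot,get_image,camera_params
import cv2,numpy as np
for n in["scene","side"]:
    im=get_image(n); cv2.imwrite(f"pics/{n}0.png",im[:,:,::-1])
    p=camera_params(n); print(n,{k:(np.round(v,4).tolist() if k=="T" else v) for k,v in p.items()})
s=robot.observe();print(s["time"],s["tool_pos"],s["tool_rot"],s["wrist_force"],s["grip_width"])
E
```

```text
pics
scene {'fovy': 54.805469916082906, 'cx': 314.62666971412955, 'cy': 198.96754103318116, 'T': [[-0.4478, 0.5946, -0.6678, 1.3899], [0.8941, 0.2916, -0.3398, 0.4277], [-0.0073, -0.7493, -0.6622, 0.8285], [0.0, 0.0, 0.0, 1.0]]}
side {'fovy': 49.01883141955854, 'cx': 323.8104199366223, 'cy': 206.20272182158735, 'T': [[-0.8652, -0.2663, 0.425, 0.1685], [-0.5012, 0.4866, -0.7155, 0.8322], [-0.0162, -0.8321, -0.5544, 0.7159], [0.0, 0.0, 0.0, 1.0]]}
0.1 [ 0.27102725 -0.56284809  0.25570504] [-3.06173838e+00 -6.98828177e-01  6.03288054e-04] [ 1.03869611 -0.05427233  0.22830184] 0.9985570439515675
```

View pics/scene0.png

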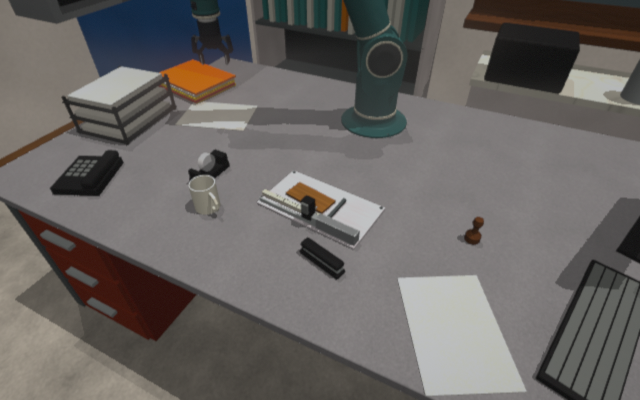

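View pics/side0.png

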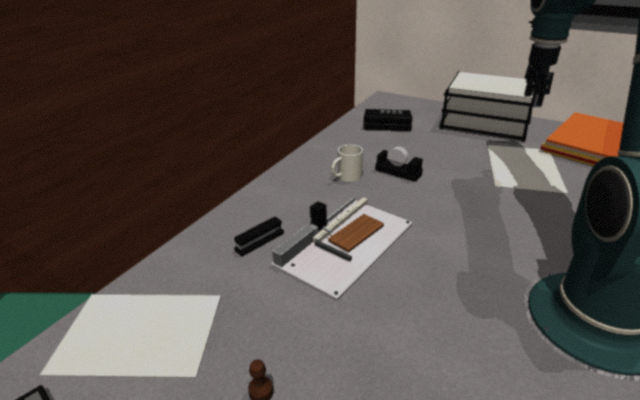

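```bash
python3 - <<'E'
import cv2,numpy as np
a=cv2.imread("pics/scene0.png")[165:253,250:395]; b=cv2.imread("pics/side0.png")[190:304,262:420]
cv2.imwrite("pics/c1.png",cv2.resize(a,None,fx=5.5,fy=5.5,interpolation=cv2.INTER_CUBIC))
cv2.imwrite("pics/c2.png",cv2.resize(b,None,fx=5,fy=5,interpolation=cv2.INTER_CUBIC))
E
cat > h.py <<'E'
from bench import robot,get_image,camera_params
import numpy as np,cv2
from scipy.spatial.transform import Rotation as R
def ray(n,uv,z,P=None):
    p=P or camera_params(n);f=200/np.tan(np.radians(p["fovy"]/2));T=np.array(p["T"])
    d=T[:3,:3]@[(uv[0]-p["cx"])/f,(uv[1]-p["cy"])/f,1];return T[:3,3]+d*(z-T[2,3])/d[2]
def proj(n,X,P=None):
    p=P or camera_params(n);f=200/np.tan(np.radians(p["fovy"]/2));T=np.array(p["T"])
    c=(np.atleast_2d(X)-T[:3,3])@T[:3,:3];return c[:,:2]/c[:,2:]*f+[p["cx"],p["cy"]]
def tool(dp=None,dyaw=0):
    s=robot.observe();M=R.from_rotvec(s["tool_rot"]).as_matrix();return s,M
E
```

```text
(no output)
```

View pics/c1.png

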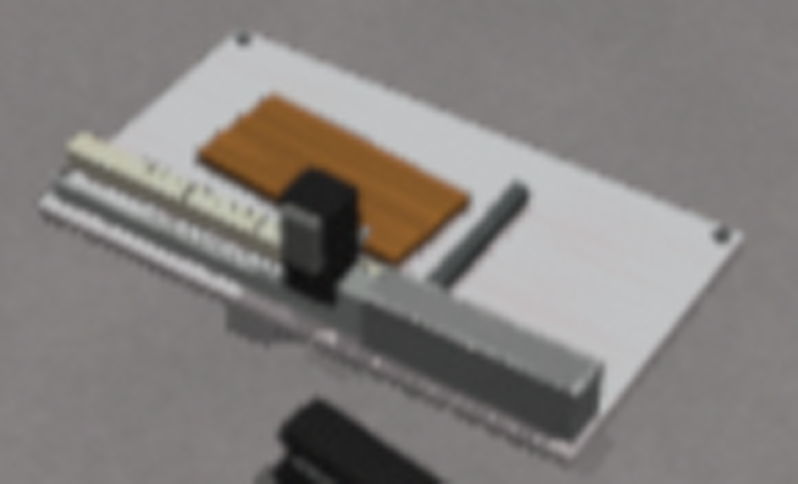

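View pics/c2.png

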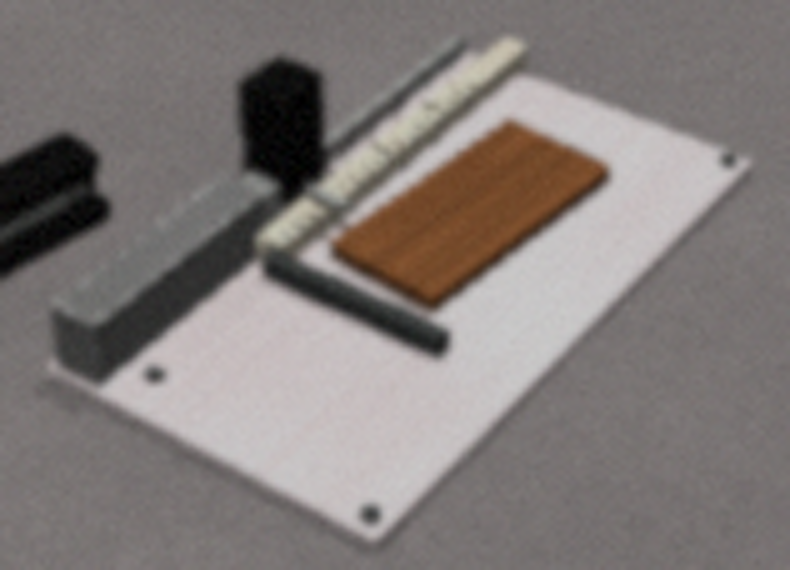

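```bash
cat > fit.py <<'E'
from h import *
from scipy.optimize import least_squares
u1=lambda p:(p[0]/5.5+250-.4,p[1]/5.5+165-.4); u2=lambda p:(p[0]/5+262-.4,p[1]/5+190-.4)
def w(x,P):
    c,s=np.cos(x[2]),np.sin(x[2]);P=np.array(P);return P@np.array([[c,s],[-s,c]])+x[:2]
def fit(obs,z,x0):
    def f(x,full=0):
        return np.ravel([ray(n,uv,z)[:2]-w(x,[P])[0] for n,uv,P in obs])
    r=least_squares(f,x0);print(np.round(r.x,4),"res mm",np.round(r.fun.reshape(-1,2)*1e3,1).tolist());return r.x
if __name__=="__main__":
    J=[("scene",u1(p),q) for p,q in zip([(228,32),(743,237),(572,458),(42,205)],[(-.09,-.13),(-.09,.225),(.11,.225),(.11,-.13)])]
    J+=[("side",u2(p),q) for p,q in zip([(752,162),(375,545),(52,368)],[(-.09,-.13),(-.09,.225),(.11,.225)])]
    j=fit(J,.01,[.6,0,0])
    q=[(-.035,-.075),(-.035,.075),(.035,.075),(.035,-.075)]
    B=[("scene",u1(p),a) for p,a in zip([(272,93),(470,200),(398,262),(198,155)],q)]+[("side",u2(p),a) for p,a in zip([(610,173),(432,298),(332,240),(510,122)],q)]
    b=fit(B,.022,[.6,0,0])
    c,s=np.cos(j[2]),np.sin(j[2]);print("blank in jig",np.array([[c,s],[-s,c]])@(b[:2]-j[:2]),b[2]-j[2])
    for n,uv,h in [("scene",(205,212),.0),("side",(402,178),0),("scene",(208,182),0),("side",(345,180),0)]: print(n,ray(n,uv,h)[:2])
    s,M=tool();print(M.round(3),proj("scene",[np.r_[w(j,[(.09,.055)])[0],.096]]))
E
python3 fit.py
```

```text
[ 0.565  -0.0111 -0.1145] res mm [[5.1, -4.1], [3.7, -0.6], [1.3, -1.8], [-2.1, 2.7], [-2.2, 2.6], [-0.6, 2.6], [-5.2, -1.5]]
[ 0.5698 -0.0043 -0.2295] res mm [[2.2, -2.7], [3.9, -1.1], [0.2, 0.3], [3.9, 1.7], [-2.4, 4.4], [-1.7, -2.2], [-3.2, -3.1], [-2.8, 2.7]]
blank in jig [0.00405416 0.0072493 ] -0.11498511186757858
scene [ 0.76073916 -0.27833414]
side [ 0.57753588 -0.35592799]
scene [ 0.63667636 -0.36462312]
side [ 0.733661   -0.25659347]
[[ 0.901  0.434 -0.001]
 [ 0.434 -0.901  0.001]
 [-0.    -0.001 -1.   ]] [[307.38683788 199.0674528 ]]
```

```bash
cat >> h.py <<'E'
J=np.array([.565,-.0111]);YAW=-.1145   # jig pose
def go(x,y,z,yaw,):
    """remaining move to jig x,y (m), world z of TCP, tool x at jig yaw; in creep units, tool axes"""
    s=robot.observe();M=R.from_rotvec(s["tool_rot"]).as_matrix();c,sn=np.cos(YAW),np.sin(YAW);A=np.array([[c,-sn],[sn,c]])
    j=A.T@(s["tool_pos"][:2]-J)
    a=YAW+yaw;G=np.array([[np.cos(a),np.sin(a),0],[np.sin(a),-np.cos(a),0],[0,0,-1]])
    d=np.r_[A@[x,y]+J,z]-s["tool_pos"]
    print("t %.2f jig mm %s z %.1f tiltz %s F %s grip %.3f %.1f"%(s["time"],(j*1e3).round(1),s["tool_pos"][2]*1e3,M[:2,2].round(3),s["wrist_force"].round(1),s["grip_width"],s["gripper_force"]))
    print(" rot",(R.from_matrix(M.T@G).as_rotvec()/np.pi).round(4)," off now",(M.T@d/.8).round(4)," off after turn",(G.T@d/.8).round(4))
E
python3 -c "
from h import *
print(robot.tips_ahead); go(-.065,.005,.25,0)"
python3 -m creep '{"offset":[[0,0,0],[0,0,0],[0,0,0],[0,0,0],[0,0,0]],"delta_rot":[[0,0,0.036],[0,0,0.036],[0,0,0.036],[0,0,0.036],[0,0,0.036]]}'
python3 -c "
from h import *
go(-.065,.005,.25,0)"
```

```text
0.025
t 0.10 jig mm [-229.  -581.7] z 255.7 tiltz [-0.001  0.001] F [ 1.  -0.1  0.2] grip 0.999 0.0
 rot [-4.000e-04  1.000e-04  1.793e-01]  off now [ 0.565  -0.5106  0.0077]  off after turn [ 0.205  -0.7334  0.0071]
time: 0.52
tool_pos: [0.2711, -0.5629, 0.2559]
tool_rot: [-3.135, 0.192, 0.001]
wrist_force: [-0.3, 0.2, -0.4]
grip_width: 0.999
gripper_force: 0.0
t 0.52 jig mm [-228.9 -581.8] z 255.9 tiltz [-0.     0.001] F [-0.3  0.2 -0.4] grip 0.999 0.0
 rot [-0.0002  0.0001 -0.0025]  off now [ 0.1992 -0.7351  0.0077]  off after turn [ 0.2049 -0.7335  0.0074]
```

```bash
for i in 1 2; do python3 -m creep '{"offset":[[0.0125,-0.046,0],[0.0125,-0.046,0],[0.0125,-0.046,0],[0.0125,-0.046,0],[0.0125,-0.046,0],[0.0125,-0.046,0],[0.0125,-0.046,0],[0.0125,-0.046,0]],"delta_rot":[[0,0,0],[0,0,0],[0,0,0],[0,0,0],[0,0,0],[0,0,0],[0,0,0],[0,0,0]]}' >/dev/null; done
python3 - <<'E'
from h import *
go(-.065,.005,.12,0)
P=camera_params("wrist");im=get_image("wrist")
cv2.imwrite("pics/w1.png",cv2.resize(im,None,fx=1.25,fy=1.25)[:,:,::-1])
np.save("w1.npy",P,allow_pickle=True)
E
```

```text
t 1.85 jig mm [-67.6   8.4] z 256.2 tiltz [-0.  0.] F [ 0.9 -2.3 -0.8] grip 1.004 0.0
 rot [-0.      0.     -0.0007]  off now [0.0033 0.0042 0.1703]  off after turn [0.0032 0.0042 0.1703]
```

View pics/w1.png

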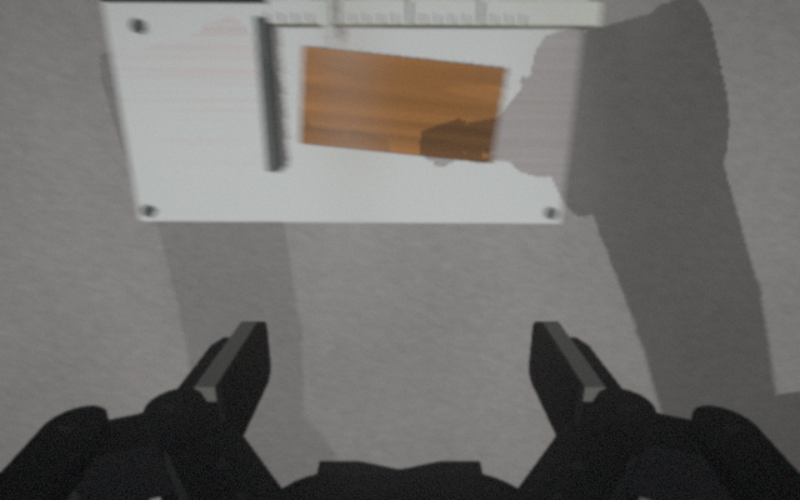

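```bash
python3 - <<'E'
from h import *
import fit
P=np.load("w1.npy",allow_pickle=True).item()
r0=fit.ray; fit.ray=lambda n,uv,z:r0(n,(uv[0]/1.25-.1,uv[1]/1.25-.1),z,P)
j=fit.fit([("wrist",p,q) for p,q in [((137,222),(-.09,.225)),((563,224),(-.09,-.13)),((586,27),(.06,-.13))]],.01,[.56,0,-.1])
b=fit.fit([("wrist",p,q) for p,q in [((303,46),(.035,.075)),((507,68),(.035,-.075)),((302,143),(-.035,.075)),((493,161),(-.035,-.075))]],.022,[.56,0,-.1])
c,s=np.cos(j[2]),np.sin(j[2]);print("blank in jig",np.array([[c,s],[-s,c]])@(b[:2]-j[:2]),b[2]-j[2])
E
```

```text
[ 0.5652 -0.0111 -0.1209] res mm [[-0.1, 2.1], [-0.5, -1.1], [0.7, -1.0]]
[ 0.57   -0.0064 -0.2098] res mm [[-0.2, 0.3], [-1.0, 0.8], [0.4, -1.2], [0.8, 0.1]]
blank in jig [0.00418688 0.00524782] -0.08882123767741236
```

```bash
sed -i 's/YAW=-.1145/YAW=-.119/' h.py; python3 - <<'E'
from h import *
P=np.load("w1.npy",allow_pickle=True).item();f=200/np.tan(np.radians(P["fovy"]/2));T=np.array(P["T"])
s,M=tool()
for u,v in [(212,257.6),(425.6,257.6)]:
    d=f*.085/213.6
    X=T[:3,:3]@(np.array([(u-P["cx"])/f,(v-P["cy"])/f,1])*d)+T[:3,3]
    print(M.T@(X-s["tool_pos"]))
go(-.067,.005,.044,0)
E
```

```text
[ 0.00781169 -0.03430322  0.01082599]
[0.00731862 0.05069499 0.01057848]
t 1.90 jig mm [-66.6  15.3] z 256.4 tiltz [0.001 0.003] F [-1.8 10.7 -1.8] grip 0.998 0.0
 rot [-0.0009 -0.0002  0.0028]  off now [-0.0008  0.0136  0.2655]  off after turn [-0.0005  0.0129  0.2655]
```

```bash
python3 -m creep '{"offset":[[0,0.0065,0.045],[0,0.0065,0.045],[0,0,0.045],[0,0,0.045],[0,0,0.045],[0,0,0.0405],[0,0,0],[0,0,0]],"delta_rot":[[0,0,0.0028],[0,0,0],[0,0,0],[0,0,0],[0,0,0],[0,0,0],[0,0,0],[0,0,0]]}' >/dev/null
python3 -c "
from h import *
go(-.067,.005,.027,0)"
```

```text
t 2.57 jig mm [-68.5  -4.1] z 43.3 tiltz [-0.003  0.   ] F [ 0.5 -0.8  0.9] grip 1.001 0.0
 rot [ 0.0001  0.001  -0.002 ]  off now [ 0.0018 -0.0114  0.0204]  off after turn [ 0.0018 -0.0114  0.0204]
```

```bash
python3 -m creep '{"offset":[[0,-0.0114,0.0],[0,0,0.007],[0,0,0.007],[0,0,0.006],[0,0,0],[0,0,0]],"delta_rot":[[0,0,0],[0,0,0],[0,0,0],[0,0,0],[0,0,0],[0,0,0]]}' >/dev/null
python3 -c "
from h import *
go(-.025,.005,.027,0)"
python3 -m creep '{"offset":[[0.005,0,0],[0.005,0,0],[0.005,0,0],[0.005,0,0],[0.005,0,0],[0.005,0,0],[0,0,0],[0,0,0]],"delta_rot":[[0,0,0],[0,0,0],[0,0,0],[0,0,0],[0,0,0],[0,0,0],[0,0,0],[0,0,0]]}' >/dev/null
python3 -c "
from h import *
go(-.025,.005,.027,0)
im=get_image('wrist');cv2.imwrite('pics/w2.png',im[:,:,::-1])"
```

```text
t 3.07 jig mm [-67.6   4.8] z 27.9 tiltz [-0. -0.] F [-0.5 -0.5  0.3] grip 0.998 0.0
 rot [ 0.      0.0001 -0.0021]  off now [ 0.0532 -0.0006  0.0011]  off after turn [ 0.0533 -0.0003  0.0011]
t 3.73 jig mm [-43.4   4.8] z 27.8 tiltz [-0.  0.] F [-0.   0.1 -0.6] grip 1.000 0.0
 rot [-0.      0.     -0.0021]  off now [ 0.023  -0.0004  0.001 ]  off after turn [ 0.0231 -0.0003  0.001 ]
```

View pics/w2.png

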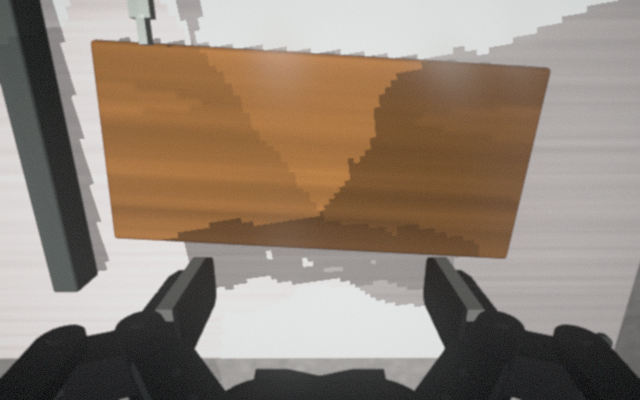

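```bash
python3 -m creep '{"offset":[[0.003,0,0.0005],[0.003,0,0.0005],[0.003,0,0],[0.003,0,0],[0.003,0,0],[0.003,0,0],[0.0,0,0],[0,0,0]],"delta_rot":[[0,0,-0.002],[0,0,0],[0,0,0],[0,0,0],[0,0,0],[0,0,0],[0,0,0],[0,0,0]]}' >/dev/null
python3 -c "
from h import *
go(-.02,.005,.027,0)"
python3 -m creep '{"offset":[[0.002,0,0],[0.002,0,0],[0.002,0,0],[0,0,0],[0,0,0]],"delta_rot":[[0,0,0],[0,0,0],[0,0,0],[0,0,0],[0,0,0]]}' >/dev/null
python3 -c "
from h import *
go(-.02,.005,.027,0)"
```

```text
t 4.45 jig mm [-29.1   4.8] z 27.0 tiltz [-0.  0.] F [-1.2  0.5 -0.6] grip 1.003 0.0
 rot [-0.      0.     -0.0001]  off now [ 0.0113 -0.0003  0.0001]  off after turn [ 0.0113 -0.0003  0.0001]
t 4.87 jig mm [-24.3   4.8] z 27.1 tiltz [0. 0.] F [-0.2  0.3 -0.3] grip 1.000 0.0
 rot [-0.     -0.     -0.0001]  off now [ 0.0053 -0.0003  0.0001]  off after turn [ 0.0053 -0.0003  0.0001]
```

```bash
for i in 1 2 3; do
python3 -m creep '{"offset":[[0.0015,0,0],[0.0015,0,0],[0,0,0],[0,0,0]],"delta_rot":[[0,0,0],[0,0,0],[0,0,0],[0,0,0]]}' >/dev/null
python3 -c "
from h import *
go(-.02,.005,.027,0)"; done
python3 -c "
from h import *
im=get_image('wrist');cv2.imwrite('pics/w3.png',im[:,:,::-1])"
```

```text
t 5.20 jig mm [-21.9   4.7] z 27.1 tiltz [-0.  0.] F [-0.4 -0.1 -0.4] grip 1.002 0.0
 rot [-0.      0.     -0.0001]  off now [ 0.0024 -0.0003  0.0001]  off after turn [ 0.0024 -0.0003  0.0001]
t 5.53 jig mm [-21.4   4.8] z 26.6 tiltz [-0.004  0.   ] F [-12.5   1.8   5.9] grip 1.001 5.9
 rot [ 0.0001  0.0013 -0.0001]  off now [ 0.0017 -0.0003 -0.0005]  off after turn [ 0.0017 -0.0003 -0.0005]
t 5.87 jig mm [-21.2   4.6] z 26.0 tiltz [-0.008 -0.   ] F [-25.6   3.7  12.4] grip 0.998 12.5
 rot [ 0.0004  0.0027 -0.0001]  off now [ 0.0014 -0.0005 -0.0012]  off after turn [ 0.0014 -0.0005 -0.0012]
```

View pics/w3.png

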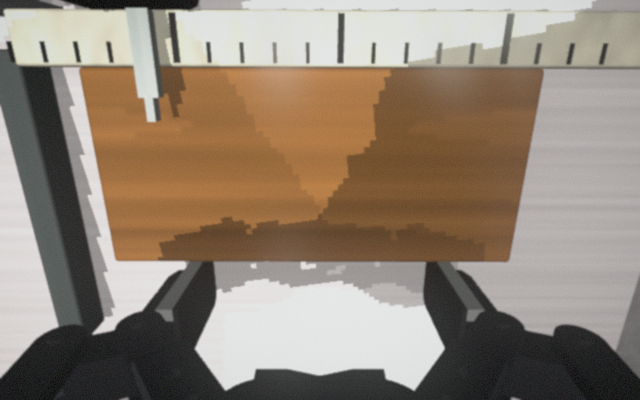

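```bash
python3 -m creep '{"offset":[[-0.02,0,0],[-0.02,0,0],[0,0,-0.04],[0,0,-0.04],[0,0,-0.04],[0.02,0.02,0],[0.02,0.04,0],[0.02,0.04,0]],"delta_rot":[[0,0,0],[0,0,0],[0,0,0],[0,0,0],[0,0,0],[0,0,0],[0,0,0],[0,0,0]]}' -0.53 >/dev/null
python3 -m creep '{"offset":[[0.02,0.03,0],[0,0,0],[0,0,0],[0,0,0],[0,0,0],[0,0,0],[0,0,0],[0,0,0]],"delta_rot":[[0,0,0],[0,0,-0.035],[0,0,-0.035],[0,0,-0.035],[0,0,-0.035],[0,0,-0.035],[0,0,-0.035],[0,0,-0.035]]}' >/dev/null
python3 -m creep '{"offset":[[0,0,0],[0,0,0],[0,0,0],[0,0,0],[0,0,0],[0,0,0],[0,0,0],[0,0,0]],"delta_rot":[[0,0,-0.035],[0,0,-0.035],[0,0,-0.035],[0,0,-0.035],[0,0,-0.035],[0,0,-0.035],[0,0,-0.035],[0,0,-0.01]]}' >/dev/null
python3 - <<'E'
from h import *
go(.022,-.108,.039,np.pi/2)
print(robot.observe()["joint_positions"].round(2))
P=camera_params("wrist");f=200/np.tan(np.radians(P["fovy"]/2));print(f,P["cx"],P["cy"])
E
```

```text
t 7.92 jig mm [ 14.8 -99.5] z 123.0 tiltz [-0.  0.] F [ 0.2 -0.3  0.7] grip 0.238 0.0
 rot [-0.     -0.      0.0021]  off now [-0.0107  0.0089  0.105 ]  off after turn [-0.0107  0.0089  0.105 ]
[ 0.61  0.57 -0.61  1.82  0.41  0.88 -0.31]
358.4459848570332 319.36261908488007 192.55232403257563
```

```bash
python3 -m creep '{"offset":[[-0.0107,0.009,0.02],[0,0,0.03],[0,0,0.03],[0,0,0.015],[0,0,0.005],[0,0,0.004],[0,0,0],[0,0,0]],"delta_rot":[[0,0,0.002],[0,0,0],[0,0,0],[0,0,0],[0,0,0],[0,0,0],[0,0,0],[0,0,0]]}' >/dev/null
python3 - <<'E'
from h import *
go(.022,-.061,.039,np.pi/2)
im=get_image('wrist');cv2.imwrite('pics/w4.png',im[:,:,::-1])
E
```

```text
t 8.58 jig mm [  22.6 -107.7] z 40.9 tiltz [ 0.001 -0.   ] F [-0.8 -0.5 -1.1] grip 0.234 0.0
 rot [ 0.0004  0.     -0.002 ]  off now [ 0.0584 -0.0011  0.0023]  off after turn [ 0.0584 -0.0007  0.0023]
```

View pics/w4.png

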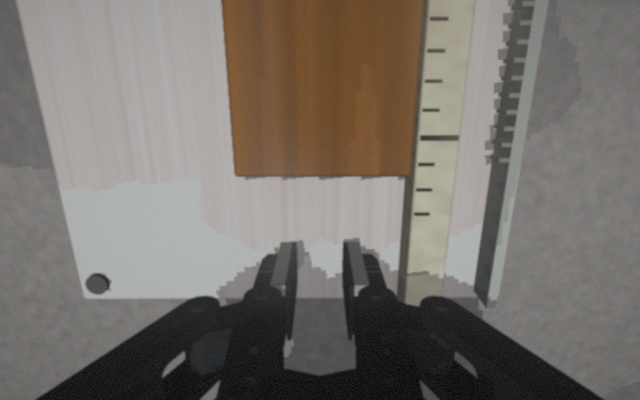

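```bash
python3 -m creep '{"offset":[[0.008,0,0.001],[0.008,0,0.001],[0.008,0,0],[0.008,0,0],[0.004,0,0],[0.004,0,0],[0.004,0,0],[0.003,0,0]],"delta_rot":[[0,0,0],[0,0,0],[0,0,0],[0,0,0],[0,0,0],[0,0,0],[0,0,0],[0,0,0]]}' >/dev/null
python3 -c "
from h import *
go(.022,-.061,.039,np.pi/2)"
for i in 1 2 3; do
python3 -m creep '{"offset":[[0.0025,0,0],[0.0025,0,0],[0,0,0],[0,0,0]],"delta_rot":[[0,0,0],[0,0,0],[0,0,0],[0,0,0]]}' >/dev/null
python3 -c "
from h import *
go(.022,-.061,.039,np.pi/2)"; done
```

```text
t 9.30 jig mm [ 22.3 -70. ] z 38.3 tiltz [-0. -0.] F [ 0.1 -0.5  0.8] grip 0.236 0.3
 rot [-0.      0.     -0.0021]  off now [ 0.0112 -0.0004 -0.0009]  off after turn [ 0.0112 -0.0003 -0.0009]
t 9.63 jig mm [ 22.3 -66.2] z 38.2 tiltz [-0.  0.] F [-0.  -0.1  0.1] grip 0.238 0.0
 rot [-0.     -0.     -0.0021]  off now [ 0.0065 -0.0004 -0.001 ]  off after turn [ 0.0065 -0.0003 -0.001 ]
t 9.97 jig mm [ 22.3 -62.5] z 38.2 tiltz [-0. -0.] F [ 0.2 -2.2  0.5] grip 0.234 1.5
 rot [-0.      0.0001 -0.0021]  off now [ 0.0019 -0.0004 -0.001 ]  off after turn [ 0.0019 -0.0004 -0.001 ]
t 10.30 jig mm [ 22.3 -62.1] z 38.2 tiltz [-0.001 -0.004] F [ -4.2 -21.    4.3] grip 0.234 10.6
 rot [-0.0003  0.0015 -0.003 ]  off now [ 0.0014 -0.0004 -0.001 ]  off after turn [ 0.0014 -0.0004 -0.001 ]
```

```bash
python3 -m creep '{"offset":[[-0.01,0,0],[-0.015,0,0],[0,0,-0.04],[0,0,-0.045],[0,0,-0.045],[0,0,-0.045],[0.025,0.03,0],[0.025,0.03,0]],"delta_rot":[[0,0,0],[0,0,0],[0,0,0],[0,0,0],[0,0,0],[0,0,0],[0,0,0],[0,0,0]]}' 0.3 >/dev/null
python3 -m creep '{"offset":[[0,0,0],[0,0,0],[0,0,0],[0,0,0]],"delta_rot":[[0,0,0.002],[0,0,0],[0,0,0],[0,0,0]]}' >/dev/null
python3 - <<'E'
from h import *
go(.092,.054,.130,np.pi/2)
P=camera_params("wrist");im=get_image('wrist');cv2.imwrite('pics/w5.png',cv2.resize(im,None,fx=1.25,fy=1.25,interpolation=cv2.INTER_CUBIC)[:,:,::-1]);np.save("w5.npy",P,allow_pickle=True)
E
```

```text
t 11.30 jig mm [ 69.9 -39.4] z 177.9 tiltz [-0.001 -0.   ] F [-0.  -0.5  0.9] grip 0.649 0.0
 rot [-0.0003  0.0001 -0.0042]  off now [0.1171 0.0261 0.0599]  off after turn [0.1168 0.0276 0.0599]
```

View pics/w5.png

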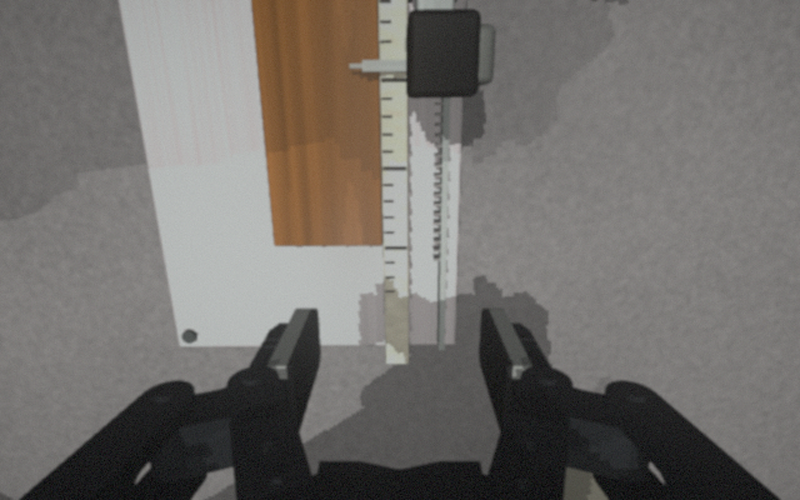

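```bash
python3 - <<'E'
from h import *
P=np.load("w5.npy",allow_pickle=True).item()
c,s=np.cos(YAW),np.sin(YAW);A=np.array([[c,-s],[s,c]])
for n,p,z in [("blank corner",(381,245),.022),("t150",(385,247),.026),("t100",(385,168.5),.026),("t50",(385,79.5),.026),("fence end",(386,362),.026),("head bl",(408,96),.096),("head br",(477,96),.096),("head tr",(478,11),.096),("pointer",(350,67),.031)]:
    print(n,(1e3*A.T@(ray("wrist",(p[0]/1.25-.1,p[1]/1.25-.1),z,P)[:2]-J)).round(1))
E
```

```text
blank corner [ 57.6 -52.5]
t150 [ 60.3 -52.6]
t100 [61.3 -3. ]
t50 [62.5 47.3]
fence end [  59.1 -136.1]
head bl [74.2 37.7]
head br [103.4  37.3]
head tr [102.6  69.9]
pointer [43.4 53.9]
```

```bash
python3 - <<'E'
from h import *
im=cv2.imread("pics/w5.png")[:,:,::-1]
for r in (20,120,180,235): print(r,[tuple(int(v) for v in im[r,c]) for c in range(372,392,2)])
P=np.load("w5.npy",allow_pickle=True).item()
c,s=np.cos(YAW),np.sin(YAW);A=np.array([[c,-s],[s,c]])
for x,y,z in [(60,-50,22),(60,-50,10),(60,-50,26),(57,-50,22),(60,50,22),(60,50,26),(57,50,22)]:
    print(x,y,z,((proj("wrist",[np.r_[A@[x/1e3,y/1e3-.0025]+J,z/1e3]],P)[0]+.1)*1.25).round(1))
E
```

```text
20 [(127, 90, 60), (131, 97, 63), (117, 88, 62), (130, 121, 110), (136, 133, 126), (129, 130, 123), (132, 133, 126), (131, 132, 124), (127, 129, 122), (138, 139, 131)]
120 [(126, 94, 68), (128, 96, 66), (128, 94, 63), (123, 92, 69), (122, 114, 98), (167, 168, 148), (177, 179, 159), (174, 176, 158), (174, 176, 158), (177, 178, 161)]
180 [(136, 101, 71), (137, 102, 74), (138, 102, 72), (139, 104, 75), (122, 97, 75), (147, 145, 133), (177, 178, 174), (180, 183, 175), (182, 184, 178), (183, 187, 180)]
235 [(137, 104, 80), (137, 107, 81), (140, 107, 82), (136, 105, 77), (133, 101, 78), (126, 114, 101), (170, 171, 167), (180, 183, 181), (178, 180, 179), (177, 181, 178)]
60 -50 22 [384.8 244.9]
60 -50 10 [385.4 239.3]
60 -50 26 [384.6 246.8]
57 -50 22 [380.1 244.9]
60 50 22 [380.9  79.5]
60 50 26 [380.7  79.2]
57 50 22 [375.7  79.6]
```

```bash
python3 -m creep '{"offset":[[0.03,0.008,0],[0.03,0.008,0],[0.03,0.008,0],[0.028,0.002,0],[0,0,0.03],[0,0,0.03],[0,0,0],[0,0,0]],"delta_rot":[[0,0,-0.004],[0,0,0],[0,0,0],[0,0,0],[0,0,0],[0,0,0],[0,0,0],[0,0,0]]}' >/dev/null
python3 -c "
from h import *
go(.091,.055,.079,np.pi/2)"
```

```text
t 12.02 jig mm [91. 55.] z 129.8 tiltz [-0.002 -0.   ] F [0.  0.9 1.1] grip 0.648 0.0
 rot [-0.0007  0.0001 -0.0002]  off now [0.     0.0001 0.0635]  off after turn [-0.     -0.      0.0635]
```

```bash
python3 -m creep '{"offset":[[0,0,0.02],[0,0,0.02],[0,0,0.015],[0,0,0.0085],[0,0,0],[0,0,0]],"delta_rot":[[0,0,0],[0,0,0],[0,0,0],[0,0,0],[0,0,0],[0,0,0]]}' >/dev/null
python3 -c "
from h import *
go(.091,.055,.079,np.pi/2)"
python3 -m creep '{"offset":[[0,0,0],[0,0,0],[0,0,0],[0,0,0],[0,0,0],[0,0,0]],"delta_rot":[[0,0,0],[0,0,0],[0,0,0],[0,0,0],[0,0,0],[0,0,0]]}' -1 >/dev/null
python3 -c "
from h import *
go(.091,.0,.079,np.pi/2)"
```

```text
t 12.52 jig mm [91.6 55.8] z 79.6 tiltz [-0.  0.] F [0.8 0.2 0.2] grip 0.650 0.0
 rot [-0.0001 -0.     -0.0001]  off now [-0.001  -0.0008  0.0007]  off after turn [-0.001  -0.0008  0.0007]
t 13.02 jig mm [90.6 56.5] z 80.8 tiltz [-0.001  0.   ] F [-16.8   1.2  18.2] grip 0.365 62.4
 rot [-0.0005  0.      0.0001]  off now [-0.0707  0.0005  0.0022]  off after turn [-0.0707  0.0005  0.0022]
```

```bash
python3 -m creep '{"offset":[[0,-0.0012,-0.0015],[0,0,0],[0,0,0]],"delta_rot":[[0,0,0],[0,0,0],[0,0,0]]}' >/dev/null
python3 -c "
from h import *
go(.091,.0,.079,np.pi/2)"
python3 -m creep '{"offset":[[-0.007,0,0],[-0.007,0,0],[-0.007,0,0],[-0.007,0,0],[-0.007,0,0],[-0.007,0,0],[0,0,0],[0,0,0]],"delta_rot":[[0,0,0],[0,0,0],[0,0,0],[0,0,0],[0,0,0],[0,0,0],[0,0,0],[0,0,0]]}' >/dev/null
python3 -c "
from h import *
go(.091,.0,.079,np.pi/2)
c,s=np.cos(YAW),np.sin(YAW);A=np.array([[c,-s],[s,c]])
print(proj('wrist',[np.r_[A@[x,y]+J,z] for x,y,z in [(.044,.023,.031),(.06,.05,.026),(.06,0,.026)]]))"
```

```text
t 13.27 jig mm [90.5 55.8] z 80.9 tiltz [-0. -0.] F [-5.1  0.6  1.3] grip 0.364 66.4
 rot [-0.0001  0.     -0.0001]  off now [-0.0697  0.0007  0.0024]  off after turn [-0.0697  0.0007  0.0024]
t 13.93 jig mm [90.4 21. ] z 80.9 tiltz [-0.001 -0.001] F [-8.   0.2  3.9] grip 0.363 67.2
 rot [-0.0003  0.0002 -0.0004]  off now [-0.0262  0.0008  0.0024]  off after turn [-0.0262  0.0008  0.0024]
[[228.87823748 231.61484204]
 [259.28414874 177.65144695]
 [263.95902323 267.09778584]]
```

```bash
python3 -m creep '{"offset":[[-0.007,0,0],[-0.007,0,0],[-0.007,0,0],[-0.0045,0,0],[0,0,0],[0,0,0],[0,0,0]],"delta_rot":[[0,0,0],[0,0,0],[0,0,0],[0,0,0],[0,0,0],[0,0,0],[0,0,0]]}' >/dev/null
python3 -c "
from h import *
go(.091,.0,.079,np.pi/2)
P=camera_params('wrist');im=get_image('wrist');cv2.imwrite('pics/w6.png',cv2.resize(im[100:340,120:440],None,fx=2.5,fy=2.5,interpolation=cv2.INTER_CUBIC)[:,:,::-1]);np.save('w6.npy',P,allow_pickle=True);cv2.imwrite('pics/w6full.png',im[:,:,::-1])
im=get_image('side');cv2.imwrite('pics/s6.png',im[:,:,::-1])"
```

```text
t 14.52 jig mm [90.3  0.8] z 80.9 tiltz [-0.001 -0.001] F [-8.9 -0.2  4.2] grip 0.366 67.4
 rot [-0.0003  0.0002 -0.0003]  off now [-0.001   0.0009  0.0023]  off after turn [-0.001   0.0009  0.0023]
```

View pics/w6.png

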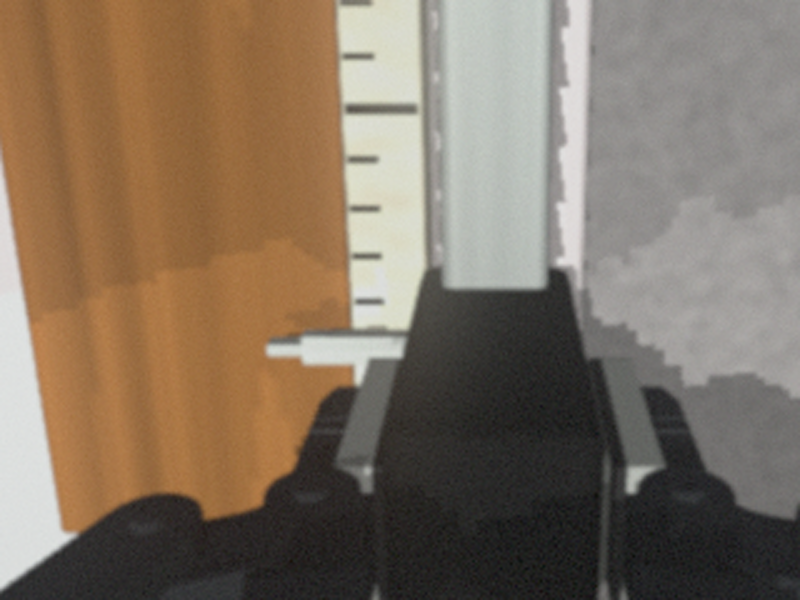

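```bash
python3 - <<'E'
from h import *
P=np.load("w6.npy",allow_pickle=True).item()
c,s=np.cos(YAW),np.sin(YAW);A=np.array([[c,-s],[s,c]])
for n,p,z in [("50",(346,108),.026),("70",(350,209),.026),("80",(352,256),.026),("90",(355,301),.026),("tip",(268,348),.031),("ptr edge top bright",(305,336),.031),("bottom",(305,362),.031),("blank end",(66,531),.022)]:
    print(n,(1e3*A.T@(ray("wrist",(p[0]/2.5+120-.3,p[1]/2.5+100-.3),z,P)[:2]-J)).round(1))
E
```

```text
50 [60.2 47.3]
70 [60.  26.9]
80 [59.9 17. ]
90 [60.   7.1]
tip [42.6 -1.2]
ptr edge top bright [50.3  1.5]
bottom [50.  -4.3]
blank end [-10.2 -51.5]
```

```bash
python3 -m creep '{"offset":[[-0.001,0,0],[-0.0009,0,0],[0,0,0],[0,0,0],[0,0,0],[0,0,0],[0,0,0],[0,0,0]],"delta_rot":[[0,0,0],[0,0,0],[0,0,0],[0,0,0],[0,0,0],[0,0,0],[0,0,0],[0,0,0]]}' >/dev/null
python3 - <<'E'
from h import *
go(.091,.0,.079,np.pi/2)
a=cv2.imread('pics/w6full.png').astype(int)
im=get_image('wrist')[:,:,::-1].astype(int)
# blank edge against the fence in the current picture, rows as in w6 crop
for r in (105,125,150,195,210): print(r,[tuple(int(v) for v in im[r,c][::-1]) for c in range(250,264,2)])
E
```

```text
t 15.28 jig mm [90.3 -0.4] z 80.9 tiltz [-0.001 -0.   ] F [-7.8  0.4  4.4] grip 0.362 67.3
 rot [-0.0003  0.0001 -0.0002]  off now [0.0005 0.0009 0.0023]  off after turn [0.0005 0.0009 0.0023]
105 [(167, 121, 82), (162, 121, 80), (164, 146, 125), (215, 214, 191), (218, 218, 197), (219, 219, 199), (219, 219, 201)]
125 [(166, 120, 79), (168, 121, 82), (157, 125, 94), (195, 194, 171), (220, 222, 204), (219, 219, 203), (216, 218, 205)]
150 [(163, 118, 81), (164, 119, 78), (164, 121, 79), (174, 155, 131), (218, 220, 203), (218, 220, 210), (219, 221, 210)]
195 [(159, 112, 71), (160, 116, 75), (162, 116, 72), (161, 118, 75), (155, 129, 105), (212, 208, 184), (221, 222, 204)]
210 [(170, 123, 76), (168, 120, 74), (170, 122, 77), (180, 128, 81), (167, 124, 87), (201, 196, 173), (222, 222, 204)]
```

```bash
python3 -c "
from bench import robot
print(robot.job_done())"
```

```text
the job is handed in; nothing more can be done
None
```

I handed the job in with the blank pushed snug against both fences, the head gripped with the button squeezed in, and the pointer about 0.5 mm from the 100 mm mark by my estimate; no verdict came back.

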